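# Reassemble an irrigation disc filter and tighten its clutch knob until it clicks

### The arm

A 6-joint arm with a two-finger parallel gripper is mounted at the origin on the work surface. World frame = base frame: x ahead of the robot, y to its left, z up, the work surface at z = 0. Lengths are in m, angles in rad, forces in N, time in s.
With the tool pointing down it reaches from about 0.3 to 1 m from the base axis. Payload 5.1 kg.
Tool frame: the origin (TCP) lies on the centre line of the jaws, within the pads' length; the fingertips stand 17 mm ahead of it and the grasp point (between the pads) lies 2 mm behind it (r.tips_ahead is the distance from the TCP to the fingertips, in m); z points along the fingers, y is the line along which they close (so a half turn about z gives the same grasp; the last joint's range is limited). The gripper opens to 95 mm and grips with 3 to 60 N. Pads are 20 mm wide; open, the fingers measure 119 mm over their backs; the gripper's body (75 mm by 180 mm) begins 59 mm behind the grasp point.
Start: joints at [1.105, 0.124, 1.65, -0, 1.367, -0.083], TCP at [0.243, 0.603, 0.232] pointing down, gripper open.
Joint ranges: [-2.61, 2.61], [-1.02, 2.33], [0.03, 2.71], [-1.35, 4.49], [0.32, 2.68], [-2.91, 2.91]. Speed limits (rad/s): [2.57, 2.57, 3.14, 3.14, 3.14, 3.14].

### API

Orientations are given as a 3x3 rotation matrix whose columns are the frame's x, y, z axes.
In Python, from workcell import r gives the robot as it stands.
- The arm moves only by the tool move_arm, never from a script. Its argument "targets" is a list of rows, each a list of 4 numbers: the shift along the tool's x, y, z in m, then the turn about the tool's z in rad. In form: [[x, y, z, roll], ...]. A call has 1 to 10 rows; each row shifts and turns the commanded pose from where the row before left it, along the tool's axes as they then stand; what a row does not reach is not made up. A row lasts 1/12 s, in which the tool goes at most 41.7 mm and 7.16 degrees, less where a joint would pass 70% of its speed; a pose out of reach is approached as far as the arm can. A call is refused whole if a number of a shift passes 0.0417 or a number of a turn 0.125, either way. A call with a gripper value outside its range is refused whole. "grip" is the opening, from 0 (shut) to 1 (fully open), set as the call begins (left out, the last holds). The fingers move at their own pace and stop on an object; the grip force is fixed at half the most. Time passes only in rows, so rows that do not move let the fingers close. It gives the time, the measured TCP pose, the force, the opening and the grip force at its end, in the units of the state.
- r.get_state(): the state, without advancing time (a new reading comes with each control period).
- r.get_image(name): name is "scene" or "top" or "wrist"; returns (picture, depth): 384x512x3 uint8, red, green, blue; 384x512 float32, m along the optical axis (not along the pixel's ray), 0 where there is no reading.
- r.camera_model(name): a dict with "fx", "fy", "cx", "cy" (pixels), "origin" and "rotation" of the camera in the world; the wrist camera has in their place "T_tool_cam" (4x4, takes a point from camera to tool coordinates, whose origin is the TCP and whose axes are the flange's). Camera axes: x right, y up, looking along -z (the intrinsics and any distortion apply to the point x, -y, -z); pixel columns grow to the right and rows downward; lengths in m; the calibration is good to about 2 mm. A picture is of the moment at which its call begins: read the wrist's pose just before it. camera_model takes no time and is no camera call.
- r.finish_job(): hands the job in; it is judged then, once.
The state is a dict: "time_s": time; "qpos": joint angles; "joint_velocities": joint speeds; "effort": joint torques, N m; "ee_pos": TCP position; "tool_rot": TCP orientation; "contact_force": force on the tool from outside, world axes, zero at the start; "ft_torque": the same for the moment, N m; "gripper_width": finger opening in m; "grip_force": force on a finger pad.
Only numpy, scipy, OpenCV 4.12 (cv2) and the standard library are available. Lean on these libraries where they do the work, as an engineer would, in place of code of your own. Each camera call takes 0.05 s, during which the arm holds its last target. There are 200 camera calls.

### The job

Put the irrigation filter back together: swing the yellow yoke open by about a quarter turn with its orange handle pin, and thread all the filter discs that are lying on the bench down the white post, each fully home, in the order blue, yellow, red, green, white from the bottom up (skip any colour that is not there). Then swing the yoke back until it stops over the post, and turn the red knob clockwise until its foot bears on the discs and its slip clutch clicks; stop within half a turn after that, and leave the shears, the oil bottle and the pot where they are.

Things in the scene. Friction and masses are not known exactly. Their poses are not given: they have to be found in the camera images.
- filter: filter base bolted to the bench: green plate 8 mm thick (from -140 to 80 mm in its x, -110 to 190 mm in its y), with a black pedestal 50 mm across and 30 mm high. Origin on the post's axis at bench level, z up. A steel pillar 28 mm thick stands at (-52, 108) mm in its frame and carries the yellow yoke. The base is turned by up to 0.15 rad from start to start
- seat (a point): centre of the pedestal's top face, 30 mm above the bench: the lowest disc's underside belongs here, each next disc 15 mm higher. From here the white upright post, 24 mm in diameter, rises 62 mm, to 92 mm above the bench, its upper 8 mm tapering to 12 mm
- disc_blue: blue plastic grooved filter disc, a ring of 64 mm outer diameter, 32 mm bore, 15 mm thick, 38 to 72 g; origin at the centre of its underside, z up. At the start it lies flat on the bench. One that reads None at the very start is absent from this job
- disc_yellow: yellow plastic grooved filter disc, a ring of 64 mm outer diameter, 32 mm bore, 15 mm thick, 38 to 72 g; origin at the centre of its underside, z up. At the start it lies flat on the bench. One that reads None at the very start is absent from this job
- disc_red: red plastic grooved filter disc, a ring of 64 mm outer diameter, 32 mm bore, 15 mm thick, 38 to 72 g; origin at the centre of its underside, z up. At the start it lies flat on the bench. One that reads None at the very start is absent from this job
- disc_green: green plastic grooved filter disc, a ring of 64 mm outer diameter, 32 mm bore, 15 mm thick, 38 to 72 g; origin at the centre of its underside, z up. At the start it lies flat on the bench. One that reads None at the very start is absent from this job
- disc_white: white plastic grooved filter disc, a ring of 64 mm outer diameter, 32 mm bore, 15 mm thick, 38 to 72 g; origin at the centre of its underside, z up. At the start it lies flat on the bench. One that reads None at the very start is absent from this job
- yoke (a joint): swing of the yellow yoke (a bar 26 mm wide, 146 to 162 mm above the bench) about the vertical pillar, rad: 0 = at its stop, over the post; grows as it swings open, anticlockwise from above, to 2.0. A stiff hinge (0.25 N m): it stays where it is left. It starts at 0 to 0.35, over or nearly over the post; the discs can be loaded only when it is well open
- handle (a point): centre of the top of the orange handle pin near the yoke's free end: upright, 14 mm thick, its lower end 30 mm lower on the yoke; 200 mm from the pillar's axis (the knob's axis is 120 mm from it, on the same line from the pillar)
- screw (a joint): turn of the clamping screw, shown by the silver collar with a red mark under the knob, rad: 0 = backed off, as at the start, grows clockwise from above, up to 4.4. Each radian lowers the foot by 10 mm. It turns easily (0.08 N m) until the foot bears on the discs (or at 4.4), and then stands still
- foot_bottom (a point): centre of the underside of the three steel prongs (9 mm thick, on a circle of 22 mm radius, 30 mm long) that hang below the yoke under the knob and press on the top disc around the post; when backed off it is 106 mm above the bench, 16 mm clear of a stack of four discs
- clutch (a joint): slip of the knob past the silver collar, rad: 0 at the start; the knob drives the screw up to 0.30 N m, then slips clockwise at that torque; the first click comes at 0.3 rad of slip (the white mark on the black drum has then left the collar's red mark). It does not slip anticlockwise: turned back, the knob backs the screw off
- knob_grip (a point): on the knob's axis, in the middle of the height of its red grip bar: bar 60 mm long (along this point's x), 14 mm thick, 28 mm tall (top 14 mm above this point, 226 mm above the bench), on a black drum of 44 mm diameter and 24 mm height. The knob turns with the clutch and the screw, and keeps its height
- shears: pruning shears with red handles, 200 mm long, lying on the bench; leave alone
- oil_bottle: green oil bottle, 56 mm in diameter, 130 mm tall, standing on the bench; origin at the centre of its underside; leave alone
- pot: terracotta pot, 90 mm across, 85 mm tall; origin at the centre of its underside; leave alone
Things that resemble listed ones, but are neither listed nor needed, are in the scene too. There is more than one size of the disc_red; the job needs the largest.

How it is judged:
By the outcome, as a careful person would: the job done as asked, in the order asked, and still so for the second after the job is handed in, with the robot touching nothing.
Of disc_blue, disc_yellow, disc_red, disc_green, disc_white only 3 to 4 are there at a start; the rules pass over those that are not, and their reading is None.
At some moment in a run one of disc_blue, disc_yellow, disc_red, disc_green, disc_white may be knocked a few centimetres aside while the robot is not near it.
Once in a run the grip may slacken for a moment while it holds something.
It also fails if it takes over 192 s, if anything falls off the work surface, if the arm or the gripper's body presses on something with over 40 N, if the wrist force passes 120 N, or if a joint passes its speed limit or range.

## Working session

There is one attempt and no reset: what is moved stays moved. The work goes in short steps, Python scripts to look and compute and a tool call to move; the robot and the scene stay as the last step left them, time stands still between calls to the robot, and variables do not carry over. Pictures are saved under pics/ and viewed, at most 14 in all, crops included, and the job is handed in when it is done.

Besides the shell and the picture viewer there is one more tool, called after "Call:" as name(argument=value, ...) on one line, values as JSON. move_arm: Moves the arm, as the interface text tells. Its arguments: {"type":"object","properties":{"targets":{"type":"array","items":{"type":"array","items":{"type":"number"}}},"grip":{"type":"number"}},"required":["targets"]}

```bash
mkdir -p pics; ls; cat > h.py <<'E'
import numpy as np, cv2
from workcell import r
def save(n,name):
    p,d=r.get_image(n); np.savez('pics/'+name+'.npz',p=p,d=d); cv2.imwrite('pics/'+name+'.png',p[:,:,::-1]); return p,d
def cam(n,st=None):
    m=r.camera_model(n)
    if n=='wrist':
        st=st or r.get_state(); T=np.array(m['T_tool_cam']); R=np.array(st['tool_rot'])
        return m,np.array(st['ee_pos'])+R@T[:3,3],R@T[:3,:3]
    return m,np.array(m['origin']),np.array(m['rotation'])
def ray(c,u,v):
    m,o,R=c; return o,R@np.array([(u-m['cx'])/m['fx'],-(v-m['cy'])/m['fy'],-1.])
def onz(c,u,v,z):
    o,d=ray(c,u,v); return o+d*(z-o[2])/d[2]
def pts(c,d):
    m,o,R=c; v,u=np.mgrid[:d.shape[0],:d.shape[1]]
    P=np.stack([(u-m['cx'])/m['fx']*d,-(v-m['cy'])/m['fy']*d,-d],-1)
    return P@R.T+o
E
python3 - <<'E'
from h import *
s=r.get_state(); print(s)
a,_=save('top','top0'); b,_=save('scene','scene0')
print(r.camera_model('top'),r.camera_model('scene'),r.camera_model('wrist'))
E
```

```text
pics
{'time_s': 0.0, 'qpos': array([ 1.10540560e+00,  1.24521633e-01,  1.65166277e+00, -3.71415237e-05,
        1.36749585e+00, -8.26152164e-02]), 'joint_velocities': array([ 0.00105332,  0.00094049,  0.00035687,  0.00127226, -0.00191871,
       -0.00032065]), 'effort': array([-4.06183399e-04, -4.17609394e+01, -3.59927344e+01,  7.74624827e-02,
        4.93665179e-02, -1.75979831e-04]), 'ee_pos': array([0.24254583, 0.60239981, 0.23038296]), 'tool_rot': array([[-9.27634321e-01,  3.73488619e-01, -9.04347030e-04],
       [ 3.73489689e-01,  9.27632422e-01, -1.88189765e-03],
       [ 1.36034271e-04, -2.08347714e-03, -9.99997820e-01]]), 'contact_force': array([ 0.94129526, -0.39308639,  0.09343131]), 'ft_torque': array([ 0.02819801,  0.02273624, -0.01904012]), 'grip_force': 0.0, 'gripper_width': 0.09524911230940601}
{'fx': 464.59979840849144, 'fy': 464.59979840849144, 'cx': 261.3967429427051, 'cy': 189.56435072121425, 'origin': array([0.42238522, 0.01656202, 1.51478525]), 'rotation': array([[ 0.00645141,  0.99662145, -0.08187839],
       [-0.99997755,  0.00657799,  0.00127632],
       [ 0.00181061,  0.08186832,  0.99664151]])} {'fx': 372.2202630180646, 'fy': 372.2202630180646, 'cx': 257.1137986353977, 'cy': 187.78535159043687, 'origin': array([ 1.12729191, -0.43662368,  0.72536133]), 'rotation': array([[ 0.57492066, -0.50869976,  0.64085161],
       [ 0.8181988 ,  0.35349488, -0.45342264],
       [ 0.00411823,  0.78502606,  0.61944904]])} {'fx': 287.6330750912842, 'fy': 287.6330750912842, 'cx': 254.25830642377542, 'cy': 190.5554797995321, 'T_tool_cam': array([[-6.65693442e-04,  9.71366419e-01,  2.37585432e-01,
         6.70348773e-02],
       [ 9.99999774e-01,  6.23283496e-04,  2.53620912e-04,
         7.83330439e-04],
       [ 9.82757582e-05,  2.37585547e-01, -9.71366614e-01,
        -1.52439124e-01],
       [ 0.00000000e+00,  0.00000000e+00,  0.00000000e+00,
         1.00000000e+00]])}
```

View pics/top0.png

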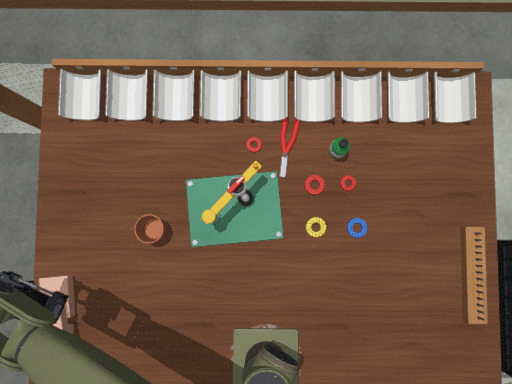

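View pics/scene0.png

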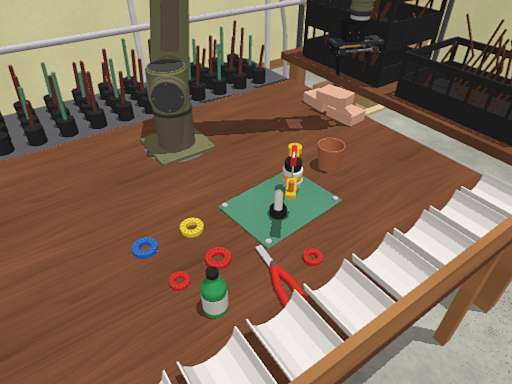

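The top view shows blue (357,228), yellow (316,227), and large red (315,184). The smaller reds are at (254,144) and (348,183). The yoke's pillar is at (209,216), the handle at (257,167) and the post at (246,198).

```bash
python3 - <<'E'
from h import *
z=np.load('pics/top0.npz'); p,d=z['p'],z['d']; c=cam('top'); P=pts(c,d)
hsv=cv2.cvtColor(p,cv2.COLOR_RGB2HSV); H,S,V=hsv[...,0].astype(int),hsv[...,1],hsv[...,2]
M={'blue':(H>100)&(H<125),'yellow':(H>20)&(H<33),'red':(H<4)|(H>175),'orange':(H>8)&(H<19),'green':(H>60)&(H<90)}
for k,m in M.items():
    m=(m&(S>(200 if k=='orange' else 150))&(V>(150 if k=='orange' else 50))).astype('uint8')
    n,l,st,ce=cv2.connectedComponentsWithStats(m)
    for i in range(1,n):
        if 15<st[i,4]<20000:
            q=P[l==i]; cx=st[i,0]+st[i,2]/2-.5; cy=st[i,1]+st[i,3]/2-.5
            zz=np.percentile(q[:,2],90); w=onz(c,cx,cy,zz)
            print(k,st[i],ce[i].round(1),'z90',zz.round(3),'bbox ctr',w.round(4),'mean',q.mean(0).round(4))
# post
sub=P[188:212,232:262]; m=(sub[...,2]>.08)&(sub[...,2]<.1)
print('post',m.sum(),sub[m].mean(0)); 
pl=(P[...,2]>.004)&(P[...,2]<.014)&(np.abs(H-75)<15)&(S>80)
n,l,st,ce=cv2.connectedComponentsWithStats(pl.astype('uint8')); i=1+st[1:,4].argmax()
ct=np.argwhere(l==i); q=np.array([onz(c,u,v,.008)[:2] for v,u in ct]).astype('float32'); print(cv2.minAreaRect(q),cv2.boxPoints(cv2.minAreaRect(q)))
b=P[160:235,190:265]; hi=b[b[...,2]>.14]; print('above',hi.shape, np.percentile(hi[:,2],[5,50,95,100]))
cv2.imwrite('pics/crop0.png',cv2.resize(p[140:240,180:290,::-1],None,fx=6,fy=6,interpolation=cv2.INTER_CUBIC))
E
```

```text
blue [347 218  20  19 209] [356.6 227.3] z90 0.02 bbox ctr [ 0.4267 -0.2913  0.0198] mean [ 0.4259 -0.2925  0.0152]
yellow [242 161  20  22 170] [250.5 171.4] z90 0.166 bbox ctr [0.586  0.0441 0.1656] mean [0.5863 0.0471 0.1655]
yellow [202 192  32  32 358] [216.1 208.1] z90 0.168 bbox ctr [0.48   0.1418 0.168 ] mean [0.4786 0.1461 0.1636]
yellow [306 217  20  21 164] [316.5 226.7] z90 0.019 bbox ctr [ 0.4259 -0.1598  0.0187] mean [ 0.4269 -0.164   0.0114]
red [280 117  20  37 357] [288.2 135.2] z90 0.021 bbox ctr [ 0.724  -0.0757  0.0213] mean [ 0.7235 -0.0714  0.0208]
red [247 137  15  16 142] [253.9 144.2] z90 0.016 bbox ctr [0.6929 0.0397 0.0158] mean [0.6946 0.0402 0.0113]
red [305 175  20  20 242] [314.3 184.4] z90 0.019 bbox ctr [ 0.5628 -0.157   0.019 ] mean [ 0.5627 -0.1555  0.0266]
red [340 175  16  16 147] [347.8 182.6] z90 0.016 bbox ctr [ 0.5703 -0.2643  0.0165] mean [ 0.5695 -0.2643  0.0207]
red [228 179  16  14  80] [234.3 186.1] z90 0.229 bbox ctr [0.5389 0.0869 0.2291] mean [0.5379 0.0907 0.2216]
green [333 138  16  17 130] [339.  147.1] z90 0.102 bbox ctr [ 0.6745 -0.2277  0.1019] mean [ 0.671  -0.2229  0.103 ]
post 44 [0.51756411 0.06641388 0.08909857]
((0.4840507507324219, 0.10301806032657623), (0.2175314873456955, 0.29727447032928467), 5.856969833374023) [[ 0.36068505  0.23978029]
 [ 0.39102054 -0.05594229]
 [ 0.60741645 -0.03374417]
 [ 0.57708097  0.26197842]]
above (896, 3) [0.15696528 0.16524994 0.22787085 1.51478525]
```

View pics/crop0.png

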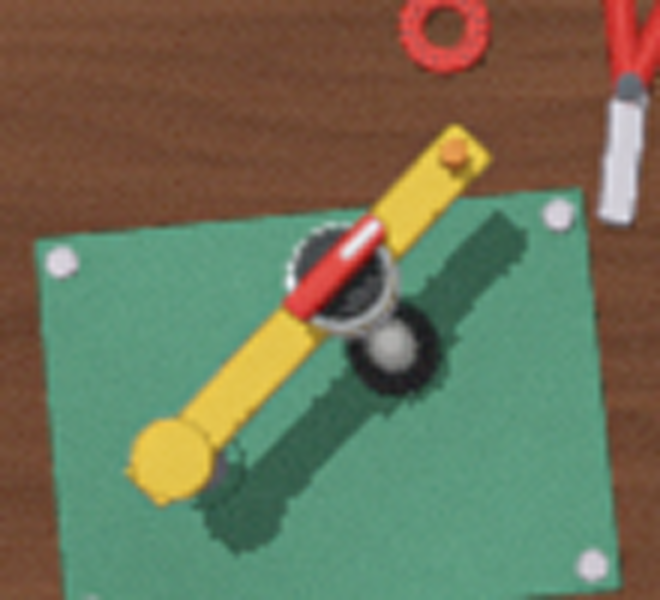

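Base yaw is about 0.102, the post is at (.518,.066), the pillar at (.455,.169), and the yoke is open about 0.25 rad. I'll go up and over the handle first.

Call:
move_arm(targets=[[0,0,-0.014,0.078],[0,0,-0.014,0.078],[0,0,-0.014,0.078],[0,0,-0.014,0.078],[0,0,-0.014,0.077]], grip=0.6)

```text
time_s: 0.52
ee_pos: [0.2427, 0.6026, 0.3016]
tool_rot: [[-0.714, 0.7, -0.001], [0.7, 0.714, -0.001], [-0.0, -0.001, -1.0]]
contact_force: [0.8, -0.7, 0.4]
gripper_width: 0.0674
grip_force: 0.0
```

Call:
move_arm(targets=[[-0.0364,-0.009,0,0],[-0.0364,-0.009,0,0],[-0.0364,-0.009,0,0],[-0.0364,-0.009,0,0],[-0.0364,-0.009,0,0],[-0.0364,-0.009,0,0],[-0.0364,-0.009,0,0],[-0.0364,-0.009,0,0],[-0.0364,-0.009,0,0]])

```text
time_s: 1.27
ee_pos: [0.4214, 0.3147, 0.3012]
tool_rot: [[-0.717, 0.697, -0.0], [0.697, 0.717, -0.0], [0.0, -0.0, -1.0]]
contact_force: [-0.1, 0.1, 0.1]
gripper_width: 0.0565
grip_force: 0.0
```

Call:
move_arm(targets=[[-0.0364,-0.009,0,0],[-0.0364,-0.009,0,0],[-0.0364,-0.009,0,0],[-0.0364,-0.009,0,0],[-0.0364,-0.009,0,0],[-0.0364,-0.009,0,0],[-0.0364,-0.009,0,0],[-0.0364,-0.009,0,0],[-0.0364,-0.009,0,0],[0,0,0,0]])

```text
time_s: 2.1
ee_pos: [0.6013, 0.0248, 0.3003]
tool_rot: [[-0.713, 0.701, -0.001], [0.701, 0.713, -0.002], [-0.001, -0.002, -1.0]]
contact_force: [0.6, 0.6, -0.2]
gripper_width: 0.0568
grip_force: 0.0
```

```bash
cat >> h.py <<'E'
def blobs(p,lo,hi,smin=120,vmin=50,amin=40):
    h=cv2.cvtColor(p,cv2.COLOR_RGB2HSV); H=h[...,0].astype(int)
    m=((H>=lo)&(H<=hi)) if lo<=hi else ((H>=lo)|(H<=hi))
    m=(m&(h[...,1]>smin)&(h[...,2]>vmin)).astype('uint8')
    n,l,st,ce=cv2.connectedComponentsWithStats(m)
    return [(st[i],ce[i],l==i) for i in range(1,n) if st[i,4]>=amin]
def shift(target,psi=None):
    """tool-axis shift from here to target with y-axis yaw psi (deg)"""
    s=r.get_state(); R=np.array(s['tool_rot']); p0=np.degrees(np.arctan2(R[1,1],R[0,1]))
    if psi is None: psi=p0
    d=np.array(target)-s['ee_pos']; a=np.radians(psi)
    ty=np.array([np.cos(a),np.sin(a)]); tx=np.array([-np.sin(a),np.cos(a)])
    print('psi now',p0.round(2),'roll',np.radians((p0-psi+180)%360-180).round(4),'shift',np.array([d[:2]@tx,d[:2]@ty,-d[2]]).round(4))
E
python3 - <<'E'
from h import *
c=cam('wrist'); p,d=save('wrist','w1'); P=pts(c,d)
for st,ce,m in blobs(p,7,18,180,120): 
    q=P[m]; print('or',st,ce.round(1),onz(c,*ce,.192).round(4),q[q[:,2]>.185].mean(0).round(4), np.percentile(q[:,2],[5,50,95]))
for st,ce,m in blobs(p,176,4,150,80): print('red',st,ce.round(1),onz(c,*ce,.226).round(4))
E
```

```text
or [256 175  14  17 177] [262.1 183.6] [0.5994 0.0371 0.192 ] [0.6002 0.0364 0.1927] [0.17473965 0.19101255 0.19229058]
red [ 250   52   20   80 1094] [259.9  85.1] [0.5384 0.0929 0.226 ]
red [288 182  32  32 632] [303.4 197.3] [0.6252 0.0578 0.226 ]
red [140 205  41  39 721] [163.9 220.6] [ 0.5586 -0.0387  0.226 ]
red [242 221  36  25 436] [256.6 237.3] [0.6234 0.006  0.226 ]
red [260 273  20  18 214] [270.3 280.9] [ 0.6612 -0.0142  0.226 ]
```

View pics/w1.png

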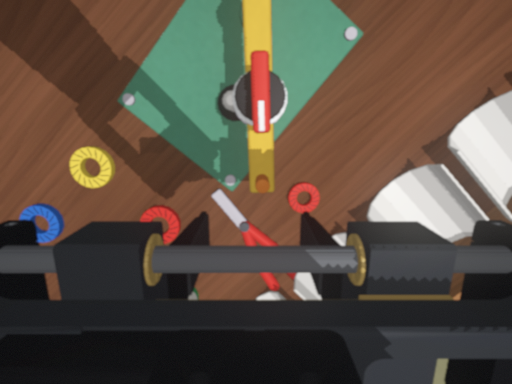

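The wrist view shows the pin at (262,184), i.e. (.600,.037), with the bar pointing at -42.3°.

```bash
python3 - <<'E'
from h import *
shift((.600,.0368,.186),47.7)
E
```

```text
psi now 45.52 roll -0.038 shift [0.0065 0.007  0.1144]
```

Call:
move_arm(targets=[[0.0065,0.007,0,-0.038],[0,0,0.029,0],[0,0,0.029,0],[0,0,0.029,0],[0,0,0.0275,0],[0,0,0,0]])

```text
time_s: 2.65
ee_pos: [0.5948, 0.0419, 0.18]
tool_rot: [[-0.745, 0.667, -0.012], [0.667, 0.745, 0.001], [0.009, -0.007, -1.0]]
contact_force: [-1.5, -0.2, -0.6]
gripper_width: 0.0571
grip_force: 0.0
```

Call:
move_arm(targets=[[0,0,0,0],[0,0,0,0],[0,0,0,0],[0,0,0,0],[0,0,0,0],[0,0,0,0]], grip=0)

```text
time_s: 3.15
ee_pos: [0.6002, 0.0394, 0.1885]
tool_rot: [[-0.743, 0.67, 0.002], [0.67, 0.743, 0.0], [-0.002, 0.001, -1.0]]
contact_force: [-0.6, -0.6, -0.3]
gripper_width: 0.0225
grip_force: 0.0
```

Call:
move_arm(targets=[[0,0,0,0],[0,0,0,0],[0,0,0,0],[0,0,0,0]])

```text
time_s: 3.48
ee_pos: [0.5998, 0.0392, 0.1878]
tool_rot: [[-0.743, 0.67, 0.001], [0.67, 0.743, -0.0], [-0.001, 0.0, -1.0]]
contact_force: [-1.4, -0.8, 3.6]
gripper_width: 0.0131
grip_force: 30.0
```

Call:
move_arm(targets=[[0.0004,0.012,0,-0.06],[0.0004,0.012,0,-0.06],[0.0004,0.012,0,-0.06],[0.0004,0.012,0,-0.06],[0.0004,0.012,0,-0.06],[0.0004,0.012,0,-0.06],[0.0004,0.012,0,-0.06],[0.0004,0.012,0,-0.06],[0.0004,0.012,0,-0.06],[0.0004,0.012,0,-0.06]])

```text
time_s: 4.32
ee_pos: [0.6486, 0.1473, 0.1878]
tool_rot: [[-0.991, 0.13, -0.002], [0.13, 0.991, -0.0], [0.002, -0.001, -1.0]]
contact_force: [-5.0, -0.7, 5.6]
gripper_width: 0.0132
grip_force: 30.0
```

Call:
move_arm(targets=[[0.0004,0.012,0,-0.06],[0.0004,0.012,0,-0.06],[0.0004,0.012,0,-0.06],[0.0004,0.012,0,-0.06],[0.0004,0.012,0,-0.06],[0.0004,0.012,0,-0.06],[0.0004,0.012,0,-0.06],[0.0004,0.012,0,-0.06],[0.0004,0.012,0,-0.06],[0.0004,0.012,0,-0.06]])

```text
time_s: 5.15
ee_pos: [0.6268, 0.2623, 0.1877]
tool_rot: [[-0.892, -0.452, -0.006], [-0.452, 0.892, -0.005], [0.008, -0.001, -1.0]]
contact_force: [-10.7, -7.6, 8.8]
gripper_width: 0.0135
grip_force: 30.0
```

Call:
move_arm(targets=[[0.0004,0.012,0,-0.06],[0,0,0,0],[0,0,0,0]])

```text
time_s: 5.4
ee_pos: [0.6204, 0.2733, 0.1878]
tool_rot: [[-0.864, -0.504, -0.007], [-0.504, 0.864, -0.004], [0.008, 0.0, -1.0]]
contact_force: [-10.4, -5.9, 9.0]
gripper_width: 0.0136
grip_force: 30.0
```

Call:
move_arm(targets=[[0,0,0,0],[0,0,0,0],[0,0,0,0],[0,0,-0.03,0],[0,0,-0.04,0],[0,0,-0.04,0],[0,0,-0.02,0],[0,0,0,0]], grip=0.5)

```text
time_s: 6.07
ee_pos: [0.6257, 0.2749, 0.3252]
tool_rot: [[-0.865, -0.502, 0.012], [-0.502, 0.865, 0.004], [-0.012, -0.002, -1.0]]
contact_force: [0.8, 0.5, 0.9]
gripper_width: 0.0473
grip_force: 0.0
```

```bash
python3 - <<'E'
from h import *
p,d=save('top','top1')
c=cam('top')
for k,lo,hi in (('blue',100,125),('yel',20,33),('red',176,4)):
  for st,ce,m in blobs(p,lo,hi,130,50):
    if 13<st[2]<35: print(k,st,onz(c,st[0]+st[2]/2-.5,st[1]+st[3]/2-.5,.015).round(4))
shift((.427,-.2915,.14),90)
cv2.imwrite('pics/top1c.png',cv2.resize(p[100:260,140:400,::-1],None,fx=3,fy=3))
E
```

```text
blue [347 218  20  20 231] [ 0.4251 -0.2922  0.015 ]
yel [173 153  14  20  93] [0.6322 0.2817 0.015 ]
yel [189 186  27  38 395] [0.4959 0.2062 0.015 ]
yel [306 217  20  21 279] [ 0.4259 -0.1603  0.015 ]
red [280 117  20  37 374] [ 0.7253 -0.0761  0.015 ]
red [246 137  16  16 155] [0.6931 0.0414 0.015 ]
red [304 175  21  20 262] [ 0.5632 -0.1558  0.015 ]
red [340 175  16  16 160] [ 0.5704 -0.2645  0.015 ]
psi now 120.14 roll 0.5261 shift [ 0.1978 -0.5661  0.1814]
```

View pics/top1c.png

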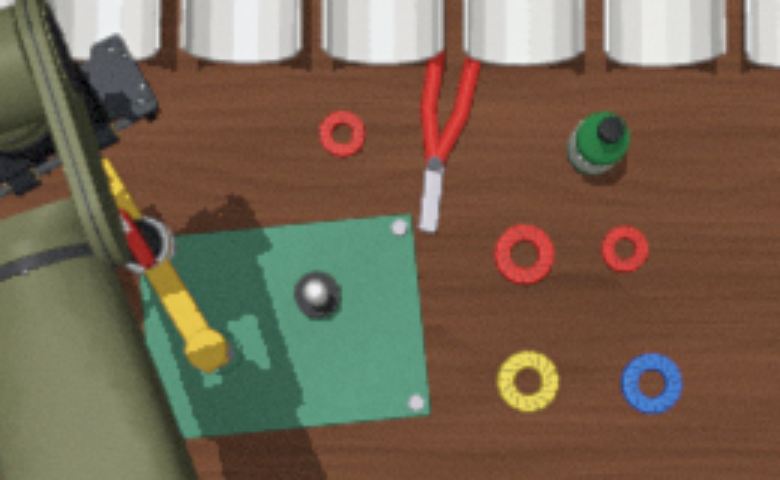

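The yoke is open to about 1.54 rad and the post is clear. The bench holds three discs: blue, yellow and the large red. I'll hover by the blue one next.

Call:
move_arm(targets=[[0,0,0,0.1163],[0,0,0,0.1163],[0,0,0,0.1163],[0,0,0,0.1163],[0,0,0,0.1163],[0,0,0,0.1163],[0,0,0,0.1163],[0,0,0,0.1163],[0,0,0,0.1163]], grip=1)

```text
time_s: 6.87
ee_pos: [0.6226, 0.2738, 0.3138]
tool_rot: [[-0.865, 0.502, -0.004], [0.502, 0.865, -0.001], [0.003, -0.003, -1.0]]
contact_force: [0.5, 0.6, 0.4]
gripper_width: 0.0944
grip_force: 0.0
```

Call:
move_arm(targets=[[-0.0099,-0.037,0,0],[-0.0099,-0.037,0,0],[-0.0099,-0.037,0,0],[-0.0099,-0.037,0,0],[-0.0099,-0.037,0,0],[-0.0099,-0.037,0,0],[-0.0099,-0.037,0,0],[-0.0099,-0.037,0,0]])

```text
time_s: 7.53
ee_pos: [0.5433, -0.0236, 0.3144]
tool_rot: [[-0.868, 0.497, -0.003], [0.497, 0.868, 0.001], [0.003, -0.001, -1.0]]
contact_force: [0.5, -1.0, 0.0]
gripper_width: 0.0954
grip_force: 0.0
```

Call:
move_arm(targets=[[-0.0099,-0.037,0.013,0],[-0.0099,-0.037,0.013,0],[-0.0099,-0.037,0.013,0],[-0.0099,-0.037,0.013,0],[-0.0099,-0.037,0.013,0],[-0.0099,-0.037,0.013,0],[-0.0099,-0.037,0.013,0],[-0.0099,-0.037,0.013,0],[0,0,0,0],[0,0,0,0]])

```text
time_s: 8.37
ee_pos: [0.4643, -0.3189, 0.2094]
tool_rot: [[-0.866, 0.501, -0.004], [0.501, 0.866, 0.004], [0.006, 0.002, -1.0]]
contact_force: [-0.0, 0.2, 0.5]
gripper_width: 0.0954
grip_force: 0.0
```

```bash
cat >> h.py <<'E'
def discs():
    s=r.get_state(); c=cam('wrist',s); p,d=save('wrist','w%05d'%int(s['time_s']*100)); out=[]
    for k,lo,hi in (('blue',100,125),('yellow',20,33),('red',175,5)):
        for st,ce,m in blobs(p,lo,hi,110,50,150):
            if st[0]<1 or st[1]<1 or st[0]+st[2]>511 or st[1]+st[3]>383: continue
            k_,_=cv2.findContours(m.astype('uint8'),cv2.RETR_EXTERNAL,cv2.CHAIN_APPROX_NONE); k0=max(k_,key=len)[:,0,:]
            q=np.array([onz(c,u,v,.012)[:2] for u,v in k0]).astype('float32'); (x,y),rad=cv2.minEnclosingCircle(q)
            out.append((k,st[:4].tolist(),round(x,4),round(y,4),'D',round(2*rad,4)))
    return out
E
python3 - <<'E'
from h import *
print(r.get_state()['ee_pos']); print(*discs(),sep='\n')
E
```

```text
[ 0.46426008 -0.31886458  0.20936666]
('blue', [231, 111, 51, 54], 0.4246, -0.2923, 'D', 0.063)
('yellow', [327, 49, 60, 61], 0.4258, -0.1597, 'D', 0.069)
('yellow', [344, 64, 30, 32], 0.4261, -0.1581, 'D', 0.0346)
('yellow', [74, 234, 30, 52], 0.4503, -0.5648, 'D', 0.0788)
('yellow', [406, 234, 29, 51], 0.6723, -0.1835, 'D', 0.0776)
('yellow', [430, 295, 79, 5], 0.7555, -0.1459, 'D', 0.1077)
('red', [379, 154, 56, 51], 0.5615, -0.1563, 'D', 0.0704)
('red', [311, 206, 38, 39], 0.5673, -0.2666, 'D', 0.0529)
```

Call:
move_arm(targets=[[0.024,0.0015,0,0],[0.0237,0.0015,0,0],[0,0,0.035,0],[0,0,0.035,0],[0,0,0.035,0],[0,0,0.035,0],[0,0,0.025,0],[0,0,0.015,0],[0,0,0,0],[0,0,0,0]])

```text
time_s: 9.25
ee_pos: [0.4264, -0.2905, 0.0326]
tool_rot: [[-0.868, 0.496, -0.001], [0.496, 0.868, 0.001], [0.002, 0.001, -1.0]]
contact_force: [-0.4, 0.9, 0.3]
gripper_width: 0.0953
grip_force: 0.0
```

```bash
python3 - <<'E'
from h import *
shift((.4246,-.2923,.021),60); print(discs())
E
```

```text
psi now 60.28 roll 0.005 shift [ 0.0007 -0.0025  0.0116]
[('blue', [201, 176, 99, 70], 0.4238, -0.2913, 'D', 0.0647), ('yellow', [384, 64, 123, 114], 0.4251, -0.1604, 'D', 0.071), ('yellow', [421, 93, 58, 59], 0.4266, -0.1578, 'D', 0.0341), ('yellow', [74, 234, 30, 51], 0.3914, -0.3958, 'D', 0.0393), ('yellow', [406, 234, 29, 51], 0.5001, -0.2057, 'D', 0.0391), ('yellow', [430, 295, 79, 4], 0.5418, -0.1874, 'D', 0.0533)]
```

Call:
move_arm(targets=[[0.001,-0.002,0.006,0.005],[0,0,0.0055,0],[0,0,0,0]])

```text
time_s: 9.55
ee_pos: [0.4245, -0.2932, 0.0216]
tool_rot: [[-0.865, 0.502, 0.0], [0.502, 0.865, -0.0], [-0.0, -0.0, -1.0]]
contact_force: [-0.6, 0.1, -0.8]
gripper_width: 0.0951
grip_force: 0.0
```

Call:
move_arm(targets=[[0,0,0,0],[0,0,0,0],[0,0,0,0],[0,0,0,0],[0,0,0,0],[0,0,0,0],[0,0,0,0],[0,0,0,0]], grip=0)

```text
time_s: 10.22
ee_pos: [0.4246, -0.2933, 0.0218]
tool_rot: [[-0.865, 0.502, 0.0], [0.502, 0.865, -0.0], [-0.0, -0.0, -1.0]]
contact_force: [0.2, 0.5, 0.1]
gripper_width: 0.0639
grip_force: 30.0
```

Call:
move_arm(targets=[[0,0,-0.02,0],[0,0,-0.03,0],[0,0,-0.03,0],[0,0,-0.03,0],[0,0,-0.02,0],[0,0,0,0]])

```text
time_s: 10.72
ee_pos: [0.427, -0.2953, 0.1573]
tool_rot: [[-0.865, 0.502, 0.007], [0.502, 0.865, -0.006], [-0.01, -0.002, -1.0]]
contact_force: [1.1, -0.2, 0.5]
gripper_width: 0.0639
grip_force: 30.0
```

```bash
python3 - <<'E'
from h import *
shift((.518,.0664,.145),60)
s=r.get_state(); c=cam('wrist',s); p,d=save('wrist','hold'); P=pts(c,d)
for st,ce,m in blobs(p,100,125,110,50,150):
    q=P[m]-s['ee_pos']; q=q@np.array(s['tool_rot']); print(st,np.percentile(q,[2,50,98],axis=0).round(4))
E
```

```text
psi now 59.9 roll -0.0018 shift [0.102  0.3587 0.0123]
[ 201  180  108   66 4111] [[-0.0048 -0.0291  0.006 ]
 [ 0.0164  0.0005  0.0076]
 [ 0.0318  0.0302  0.0154]]
[226 272  57  10 397] [[-0.0302 -0.0144 -0.0765]
 [-0.0262  0.0011  0.0074]
 [ 0.0241  0.0154  0.0087]]
```

View pics/hold.png

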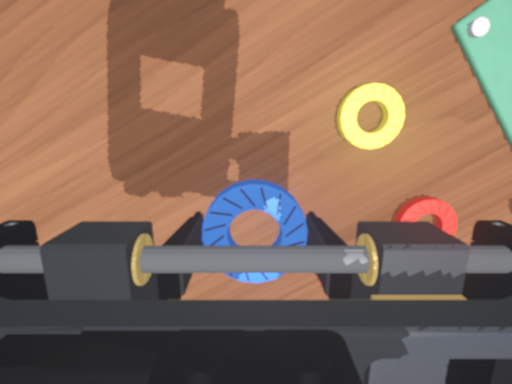

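The blue disc is centred in the grip at (255,230). I'll stop short of the post and sight it.

Call:
move_arm(targets=[[0.0042,0.0359,0,0],[0.0042,0.0359,0,0],[0.0042,0.0359,0,0],[0.0042,0.0359,0,0],[0.0042,0.0359,0,0],[0.0042,0.0359,0,0],[0.0042,0.0359,0,0],[0.0042,0.0359,0,0],[0.0042,0.0359,0,0],[0.0042,0.0359,0,0]])

```text
time_s: 11.6
ee_pos: [0.5673, 0.0403, 0.1488]
tool_rot: [[-0.865, 0.501, -0.004], [0.501, 0.865, -0.0], [0.003, -0.002, -1.0]]
contact_force: [1.4, -0.3, -0.4]
gripper_width: 0.0636
grip_force: 30.0
```

Call:
move_arm(targets=[[0,0,0,0],[0,0,0,0]])

```text
time_s: 11.77
ee_pos: [0.5673, 0.04, 0.149]
tool_rot: [[-0.867, 0.499, -0.004], [0.499, 0.867, -0.0], [0.004, -0.002, -1.0]]
contact_force: [-0.2, 0.2, -1.3]
gripper_width: 0.064
grip_force: 30.0
```

```bash
python3 - <<'E'
from h import *
s=r.get_state(); c=cam('wrist',s); p,d=save('wrist','post'); P=pts(c,d)
n=np.linalg.norm(P[...,:2]-[.518,.0664],axis=-1)
m=(P[...,2]>.088)&(P[...,2]<.097)&(n<.03); v,u=np.nonzero(m)
print(m.sum(),P[m].mean(0),(u.min()+u.max())/2,(v.min()+v.max())/2,onz(c,(u.min()+u.max())/2,(v.min()+v.max())/2,.092))
for h in (.06,.075,.084):
  k=(P[...,2]>h-.004)&(P[...,2]<h+.004)&(n<.03); print(h,k.sum(),P[k].mean(0),np.ptp(P[k],axis=0))
shift((.518,.0664,.145),60)
cv2.imwrite('pics/postc.png',cv2.resize(p[60:260,150:400,::-1],None,fx=2.5,fy=2.5))
E
```

```text
413 [0.51679705 0.06879145 0.09050701] 254.0 133.5 [0.5170739  0.06923471 0.092     ]<stdin>:7: RuntimeWarning: Mean of empty slice.
  ret = um.true_divide(
Traceback (most recent call last):
ValueError: zero-size array to reduction operation maximum which has no identity
```

Call:
move_arm(targets=[[0.019,0,0,0],[0.019,0,0,0],[0.0196,-0.001,0,0],[0,0,0.01,0],[0,0,0.015,0],[0,0,0.015,0],[0,0,0,0],[0,0,0,0]])

```text
time_s: 12.48
ee_pos: [0.5168, 0.0653, 0.1098]
tool_rot: [[-0.864, 0.503, -0.004], [0.503, 0.864, -0.0], [0.003, -0.002, -1.0]]
contact_force: [-0.1, 1.2, -0.7]
gripper_width: 0.0637
grip_force: 30.0
```

Call:
move_arm(targets=[[0.001,0.0025,0,0],[0,0,0.01,0],[0,0,0.01,0],[0,0,0,0]])

```text
time_s: 12.82
ee_pos: [0.517, 0.069, 0.0894]
tool_rot: [[-0.865, 0.502, -0.003], [0.502, 0.865, -0.0], [0.003, -0.002, -1.0]]
contact_force: [0.7, -0.3, -1.3]
gripper_width: 0.064
grip_force: 30.0
```

```bash
python3 - <<'E'
from h import *
s=r.get_state(); print(s['ee_pos'],s['contact_force'],s['ft_torque'])
c=cam('wrist',s); p,d=save('wrist','ins'); cv2.imwrite('pics/insc.png',cv2.resize(p[150:300,170:340,::-1],None,fx=3.5,fy=3.5))
E
```

```text
[0.51698979 0.06899132 0.08936203] [ 0.68210878 -0.31597634 -1.29231531] [0.01920268 0.03472091 0.00626149]
```

View pics/insc.png

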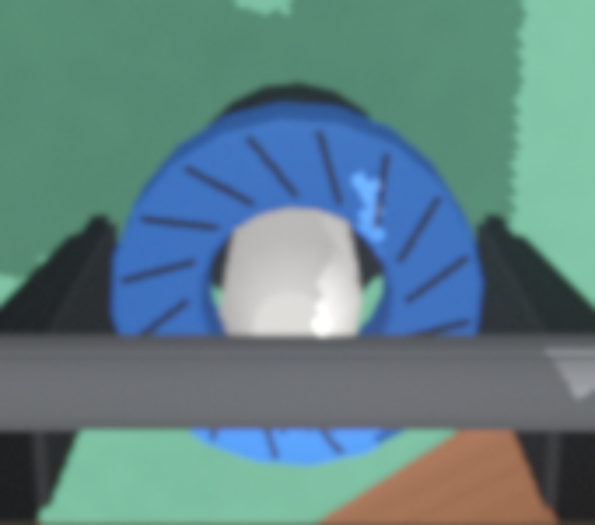

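The post is inside the bore, about 1 mm off centre. Lowering now.

Call:
move_arm(targets=[[0,-0.001,0.01,0],[0,0,0.01,0],[0,0,0.01,0],[0,0,0.006,0],[0,0,0,0],[0,0,0,0]])

```text
time_s: 13.37
ee_pos: [0.5173, 0.0682, 0.0548]
tool_rot: [[-0.865, 0.502, -0.002], [0.502, 0.865, -0.0], [0.001, -0.001, -1.0]]
contact_force: [0.2, 0.2, -0.4]
gripper_width: 0.0636
grip_force: 30.0
```

Call:
move_arm(targets=[[0,0,0.002,0],[0,0,0,0]])

```text
time_s: 13.53
ee_pos: [0.5181, 0.0683, 0.0539]
tool_rot: [[-0.865, 0.502, 0.001], [0.502, 0.865, 0.0], [-0.001, 0.0, -1.0]]
contact_force: [-0.0, 0.5, -0.4]
gripper_width: 0.0636
grip_force: 30.0
```

Call:
move_arm(targets=[[0,0,0,0],[0,0,0,0],[0,0,0,0],[0,0,0,0],[0,0,-0.02,0],[0,0,-0.03,0],[0,0,-0.03,0],[0,0,-0.03,0]], grip=1)

```text
time_s: 14.2
ee_pos: [0.5175, 0.0682, 0.1647]
tool_rot: [[-0.865, 0.502, -0.001], [0.502, 0.865, -0.0], [0.001, -0.0, -1.0]]
contact_force: [1.9, 0.5, -0.4]
gripper_width: 0.0949
grip_force: 0.0
```

Call:
move_arm(targets=[[-0.01,-0.0304,0,0],[-0.01,-0.0304,0,0],[-0.01,-0.0304,0,0],[-0.01,-0.0304,0,0],[-0.01,-0.0304,0,0],[-0.01,-0.0304,0,0],[-0.01,-0.0304,0,0],[-0.01,-0.0304,0,0],[0,0,0,0],[0,0,0,0]])

```text
time_s: 15.03
ee_pos: [0.4647, -0.1834, 0.1638]
tool_rot: [[-0.863, 0.504, 0.0], [0.504, 0.863, 0.0], [-0.0, 0.0, -1.0]]
contact_force: [-0.5, 0.1, 0.2]
gripper_width: 0.0952
grip_force: 0.0
```

```bash
python3 - <<'E'
from h import *
print(*[q for q in discs() if q[1][2]>35],sep='\n'); shift((.4258,-.16,.0215),60)
p,d=save('top','top2'); c=cam('top')
for st,ce,m in blobs(p,100,125,130,50): 
    P=pts(c,d)[m]; print(st,np.percentile(P[:,2],[10,50,90]),onz(c,st[0]+st[2]/2-.5,st[1]+st[3]/2-.5,.045).round(4))
E
```

```text
('yellow', [224, 109, 63, 64], 0.4258, -0.1588, 'D', 0.066)
('yellow', [430, 295, 79, 5], 0.7127, -0.0301, 'D', 0.0938)
('red', [290, 215, 43, 32], 0.5445, -0.1561, 'D', 0.0555)
('red', [219, 272, 42, 29], 0.5665, -0.2627, 'D', 0.0535)
psi now 59.81 roll -0.0034 shift [ 0.0451 -0.0002  0.1422]
[235 187  21  21 261] [0.03750742 0.04432618 0.04909275] [0.5191 0.0665 0.045 ]
```

Call:
move_arm(targets=[[0.0225,0.0005,0,0],[0.0228,0,0.02,0],[0,0,0.035,0],[0,0,0.035,0],[0,0,0.03,0],[0,0,0.015,0],[0,0,0.007,0],[0,0,0,0],[0,0,0,0]])

```text
time_s: 15.88
ee_pos: [0.4268, -0.1586, 0.0223]
tool_rot: [[-0.866, 0.5, 0.001], [0.5, 0.866, -0.0], [-0.001, 0.0, -1.0]]
contact_force: [0.2, 0.3, 0.4]
gripper_width: 0.0951
grip_force: 0.0
```

Call:
move_arm(targets=[[0,0,0,0],[0,0,0,0],[0,0,0,0],[0,0,0,0],[0,0,0,0],[0,0,0,0],[0,0,0,0],[0,0,0,0]], grip=0)

```text
time_s: 16.55
ee_pos: [0.4264, -0.1593, 0.0222]
tool_rot: [[-0.865, 0.502, 0.0], [0.502, 0.865, -0.0], [-0.001, -0.0, -1.0]]
contact_force: [-0.2, -0.2, 5.2]
gripper_width: 0.0638
grip_force: 30.0
```

Call:
move_arm(targets=[[0,0,-0.02,0],[0,0,-0.03,0],[0,0,-0.03,0],[0,0,-0.03,0],[0,0,-0.02,0],[0,0,0,0],[0,0,0,0]])

```text
time_s: 17.13
ee_pos: [0.4266, -0.1594, 0.1524]
tool_rot: [[-0.865, 0.502, 0.002], [0.502, 0.865, -0.001], [-0.002, 0.0, -1.0]]
contact_force: [0.5, -0.2, -1.6]
gripper_width: 0.0637
grip_force: 30.0
```

```bash
cat >> h.py <<'E'
def inhand(lo,hi):
    s=r.get_state(); c=cam('wrist',s); p,d=save('wrist','hold%d'%int(s['time_s']*100)); P=pts(c,d)
    for st,ce,m in blobs(p,lo,hi,110,50,150):
        q=(P[m]-s['ee_pos'])@np.array(s['tool_rot'])
        if abs(np.median(q[:,2]))<.03: print(st,np.percentile(q,[2,50,98],axis=0).round(4))
E
python3 - <<'E'
from h import *
inhand(20,33); shift((.5173,.0682,.15),60)
E
```

```text
[ 200  178  109   68 4382] [[-9.600e-03 -2.990e-02  5.900e-03]
 [ 1.560e-02 -1.000e-04  8.000e-03]
 [ 3.200e-02  3.070e-02  1.526e-01]]
[224 272  60  11 406] [[-0.1192 -0.0282 -0.0767]
 [-0.0269 -0.0008  0.008 ]
 [ 0.0242  0.0225  0.1538]]
psi now 59.89 roll -0.0019 shift [0.0341 0.2425 0.0007]
```

Call:
move_arm(targets=[[0.0043,0.0303,0,0],[0.0043,0.0303,0,0],[0.0043,0.0303,0,0],[0.0043,0.0303,0,0],[0.0043,0.0303,0,0],[0.0043,0.0303,0,0],[0.0043,0.0303,0,0],[0.0043,0.0303,0,0],[0,0,0,0],[0,0,0,0]])

```text
time_s: 18.02
ee_pos: [0.5166, 0.0689, 0.1488]
tool_rot: [[-0.866, 0.499, -0.005], [0.499, 0.866, -0.0], [0.004, -0.003, -1.0]]
contact_force: [0.1, -0.0, -0.6]
gripper_width: 0.0639
grip_force: 30.0
```

```bash
python3 - <<'E'
from h import *
shift((.5173,.0682,.091),60); inhand(20,33)
E
```

```text
psi now 60.05 roll 0.001 shift [-0.001  -0.0002  0.0578]
[  323     0   189   179 15166] [[ 0.0575  0.0369 -0.0175]
 [ 0.0912  0.0747 -0.013 ]
 [ 0.1152  0.1221 -0.0015]]
[ 200  180  109   66 4170] [[-0.0051 -0.0292  0.0061]
 [ 0.0163  0.0007  0.008 ]
 [ 0.0318  0.0303  0.0152]]
[226 272  58  11 452] [[-0.116  -0.0151 -0.0766]
 [-0.0265  0.0004  0.008 ]
 [ 0.0241  0.0177  0.1496]]
```

Call:
move_arm(targets=[[-0.001,0,0.01,0],[0,0,0.015,0],[0,0,0.015,0],[0,0,0.015,0],[0,0,0,0],[0,0,0,0]])

```text
time_s: 18.57
ee_pos: [0.5173, 0.0663, 0.0948]
tool_rot: [[-0.864, 0.503, -0.004], [0.503, 0.864, -0.0], [0.003, -0.002, -1.0]]
contact_force: [0.2, 0.4, 0.6]
gripper_width: 0.064
grip_force: 30.0
```

Call:
move_arm(targets=[[0,0,0.01,0],[0,0,0.01,0],[0,0,0.003,0],[0,0,0,0],[0,0,0,0]])

```text
time_s: 18.98
ee_pos: [0.5187, 0.0673, 0.0734]
tool_rot: [[-0.865, 0.502, -0.0], [0.502, 0.865, -0.0], [0.0, -0.0, -1.0]]
contact_force: [-0.1, 0.7, -0.6]
gripper_width: 0.0636
grip_force: 30.0
```

Call:
move_arm(targets=[[0,0,0.0055,0],[0,0,0,0],[0,0,0,0]])

```text
time_s: 19.23
ee_pos: [0.5187, 0.0674, 0.068]
tool_rot: [[-0.865, 0.502, -0.0], [0.502, 0.865, -0.0], [0.0, -0.0, -1.0]]
contact_force: [-1.2, -0.2, 0.5]
gripper_width: 0.0635
grip_force: 30.0
```

Call:
move_arm(targets=[[0,0,0,0],[0,0,0,0],[0,0,0,0],[0,0,0,0],[0,0,-0.02,0],[0,0,-0.03,0],[0,0,-0.03,0],[0,0,-0.03,0]], grip=1)

```text
time_s: 19.9
ee_pos: [0.5184, 0.0673, 0.1792]
tool_rot: [[-0.865, 0.502, -0.001], [0.502, 0.865, -0.0], [0.001, -0.0, -1.0]]
contact_force: [0.6, 0.2, 0.5]
gripper_width: 0.0952
grip_force: 0.0
```

Call:
move_arm(targets=[[-0.0244,-0.0214,0,0],[-0.0244,-0.0214,0,0],[-0.0244,-0.0214,0,0],[-0.0244,-0.0214,0,0],[-0.0244,-0.0214,0,0],[-0.0244,-0.0214,0,0],[-0.0244,-0.0214,0,0],[-0.0244,-0.0214,0,0],[0,0,0,0],[0,0,0,0]])

```text
time_s: 20.73
ee_pos: [0.6019, -0.1801, 0.178]
tool_rot: [[-0.864, 0.504, -0.0], [0.504, 0.864, 0.0], [0.0, 0.0, -1.0]]
contact_force: [-0.5, 0.3, -0.8]
gripper_width: 0.0954
grip_force: 0.0
```

```bash
python3 - <<'E'
from h import *
print(*[q for q in discs() if q[1][2]>35],sep='\n'); shift((.562,-.156,.0215),60)
p,d=save('top','top3'); c=cam('top')
for lo,hi in ((100,125),(20,33),(175,5)):
  for st,ce,m in blobs(p,lo,hi,110,50): 
    P=pts(c,d)[m]; print(lo,st,np.percentile(P[:,2],[10,50,90]).round(3),onz(c,st[0]+st[2]/2-.5,st[1]+st[3]/2-.5,.06).round(4))
E
```

```text
('yellow', [430, 295, 79, 5], 0.8637, -0.0211, 'D', 0.0981)
('red', [259, 122, 59, 59], 0.5921, -0.1307, 'D', 0.0653)
('red', [442, 130, 51, 45], 0.6914, 0.0399, 'D', 0.0556)
('red', [155, 171, 45, 45], 0.5707, -0.2627, 'D', 0.0534)
('red', [362, 174, 51, 72], 0.7087, -0.068, 'D', 0.0972)
psi now 59.83 roll -0.003 shift [4.570e-02 1.000e-04 1.563e-01]
20 [168 153  19  20 157] [0.157 0.161 0.166] [0.6258 0.2816 0.06  ]
20 [188 186  28  38 410] [0.158 0.163 0.168] [0.4937 0.202  0.06  ]
20 [235 187  21  20 259] [0.053 0.06  0.064] [0.5197 0.066  0.06  ]
175 [280 117  21  38 393] [0.009 0.016 0.021] [ 0.7146 -0.0749  0.06  ]
175 [246 137  16  16 163] [0.002 0.011 0.016] [0.6849 0.0406 0.06  ]
175 [297 166  16  20 168] [0.002 0.014 0.02 ] [ 0.5873 -0.1208  0.06  ]
175 [177 170  15  19 103] [0.208 0.224 0.228] [0.5736 0.2585 0.06  ]
```

The red disc was knocked to (.592,-.131), seen at pixel (288,151). Following it, with the jaws opened a bit less because the shears are near.

Call:
move_arm(targets=[[0.0166,0.019,0,-0.003],[0.0166,0.0189,0.02,0],[0,0,0.035,0],[0,0,0.035,0],[0,0,0,0],[0,0,0,0]], grip=0.85)

```text
time_s: 21.33
ee_pos: [0.59, -0.1275, 0.0862]
tool_rot: [[-0.867, 0.498, -0.005], [0.498, 0.867, 0.002], [0.005, -0.001, -1.0]]
contact_force: [0.0, 0.3, 0.8]
gripper_width: 0.0808
grip_force: 0.0
```

```bash
python3 - <<'E'
from h import *
print(*[q for q in discs() if q[1][2]>35],sep='\n'); shift((.5921,-.1307,.0215),60)
E
```

```text
('yellow', [403, 295, 95, 5], 0.7514, -0.0187, 'D', 0.0839)
('red', [213, 169, 78, 78], 0.5921, -0.1303, 'D', 0.067)
psi now 60.13 roll 0.0023 shift [-0.0012 -0.0019  0.0673]
```

Call:
move_arm(targets=[[-0.001,-0.001,0.025,0.002],[0,0,0.02,0],[0,0,0.015,0],[0,0,0.005,0],[0,0,0,0],[0,0,0,0]])

```text
time_s: 21.88
ee_pos: [0.594, -0.1311, 0.0255]
tool_rot: [[-0.866, 0.501, 0.003], [0.501, 0.866, -0.001], [-0.003, 0.001, -1.0]]
contact_force: [0.4, 0.1, 0.8]
gripper_width: 0.0813
grip_force: 0.0
```

Call:
move_arm(targets=[[0,0,0,0],[0,0,0,0],[0,0,0,0],[0,0,0,0],[0,0,0,0],[0,0,0,0],[0,0,0,0]], grip=0)

```text
time_s: 22.47
ee_pos: [0.5931, -0.1309, 0.0244]
tool_rot: [[-0.866, 0.501, 0.001], [0.501, 0.866, -0.001], [-0.002, 0.0, -1.0]]
contact_force: [-0.7, -0.1, 5.7]
gripper_width: 0.0624
grip_force: 30.0
```

Call:
move_arm(targets=[[0,0,-0.02,0],[0,0,-0.03,0],[0,0,-0.03,0],[0,0,-0.03,0],[0,0,-0.03,0],[0,0,0,0],[0,0,0,0]])

```text
time_s: 23.05
ee_pos: [0.5936, -0.131, 0.1654]
tool_rot: [[-0.866, 0.501, 0.004], [0.501, 0.866, -0.001], [-0.004, 0.001, -1.0]]
contact_force: [-0.4, 0.2, -0.7]
gripper_width: 0.0625
grip_force: 30.0
```

```bash
python3 - <<'E'
from h import *
inhand(175,5); shift((.518,.0677,.155),60)
E
```

```text
[ 201  177  107   69 4435] [[-0.0064 -0.0295 -0.0713]
 [ 0.0161  0.0007  0.0102]
 [ 0.0324  0.0304  0.021 ]]
[231 272  49   8 274] [[-0.1226 -0.0127 -0.0769]
 [-0.0269  0.0004  0.0101]
 [ 0.0243  0.0146  0.1666]]
psi now 59.95 roll -0.0009 shift [0.1634 0.1346 0.008 ]
```

Call:
move_arm(targets=[[0.0203,0.0168,0,0],[0.0203,0.0168,0,0],[0.0203,0.0168,0,0],[0.0203,0.0168,0,0],[0.0203,0.0168,0,0],[0.0203,0.0168,0,0],[0.0203,0.0168,0,0],[0.0203,0.0168,0,0],[0,0,0.01,0],[0,0,0,0]])

```text
time_s: 23.93
ee_pos: [0.5163, 0.0678, 0.1489]
tool_rot: [[-0.867, 0.499, -0.007], [0.499, 0.867, -0.0], [0.006, -0.004, -1.0]]
contact_force: [0.8, -0.9, -1.3]
gripper_width: 0.0622
grip_force: 30.0
```

```bash
python3 - <<'E'
from h import *
shift((.518,.0677,.0845),60); inhand(175,5)
E
```

```text
psi now 60.09 roll 0.0015 shift [-0.0015  0.0008  0.0644]
[ 202  179  106   67 4111] [[-0.0062 -0.0292 -0.0713]
 [ 0.016   0.0005  0.0101]
 [ 0.0322  0.0304  0.0161]]
[231 272  49   8 281] [[-0.1129 -0.0121 -0.0767]
 [-0.027   0.0011  0.01  ]
 [ 0.0242  0.0151  0.1491]]
```

Call:
move_arm(targets=[[-0.001,0.0008,0.01,0],[0,0,0.015,0],[0,0,0.01,0],[0,0,0,0],[0,0,0,0]])

```text
time_s: 24.4
ee_pos: [0.5198, 0.0665, 0.1168]
tool_rot: [[-0.865, 0.502, -0.003], [0.502, 0.865, -0.0], [0.002, -0.001, -1.0]]
contact_force: [0.2, -0.1, -0.6]
gripper_width: 0.0626
grip_force: 30.0
```

Call:
move_arm(targets=[[0,0,0.01,0],[0,0,0.01,0],[0,0,0.005,0],[0,0,0,0],[0,0,0,0]])

```text
time_s: 24.82
ee_pos: [0.52, 0.0672, 0.0925]
tool_rot: [[-0.866, 0.501, -0.001], [0.501, 0.866, -0.0], [0.001, -0.001, -1.0]]
contact_force: [0.6, 0.9, -0.6]
gripper_width: 0.062
grip_force: 30.0
```

Call:
move_arm(targets=[[0.0015,0,0.004,0],[0,0,0.0035,0],[0,0,0,0],[0,0,0,0]])

```text
time_s: 25.15
ee_pos: [0.5189, 0.068, 0.0855]
tool_rot: [[-0.866, 0.501, -0.0], [0.501, 0.866, -0.0], [0.0, -0.0, -1.0]]
contact_force: [-0.2, -0.2, -0.5]
gripper_width: 0.0622
grip_force: 30.0
```

Call:
move_arm(targets=[[0,0,0,0],[0,0,0,0],[0,0,0,0],[0,0,0,0],[0,0,-0.02,0],[0,0,-0.03,0],[0,0,-0.035,0],[0,0,-0.04,0],[0,0,-0.04,0],[0,0,-0.04,0]], grip=1)

```text
time_s: 25.98
ee_pos: [0.5187, 0.068, 0.2927]
tool_rot: [[-0.866, 0.501, 0.0], [0.501, 0.866, 0.0], [-0.0, 0.0, -1.0]]
contact_force: [1.4, 0.9, 0.2]
gripper_width: 0.0951
grip_force: 0.0
```

```bash
python3 - <<'E'
from h import *
shift((.6245,.2735,.30),120)
p,d=save('scene','sc3'); cv2.imwrite('pics/sc3c.png',cv2.resize(p[130:280,190:370,::-1],None,fx=4,fy=4))
p,d=save('wrist','w3'); c=cam('wrist')
for st,ce,m in blobs(p,175,5,110,50,300):
    P=pts(c,d)[m]; print(st,np.percentile(P,[3,50,97],axis=0).round(3).tolist(),onz(c,st[0]+st[2]/2-.5,st[1]+st[3]/2-.5,.075).round(4))
E
```

```text
psi now 59.95 roll -1.0481 shift [-0.1944  0.1251 -0.0073]
[ 405  111   83   47 1757] [[0.529, 0.214, 0.195], [0.549, 0.227, 0.221], [0.577, 0.249, 0.223]] [0.6077 0.3084 0.075 ]
[ 228  142   47   47 1256] [[0.489, 0.042, 0.07], [0.517, 0.07, 0.071], [0.546, 0.097, 0.073]] [0.5159 0.0698 0.075 ]
[225 272  35  29 629] [[0.498, -0.084, -0.003], [0.695, -0.055, 0.013], [0.728, 0.079, 0.393]] [ 0.6653 -0.0328  0.075 ]
```

View pics/sc3c.png

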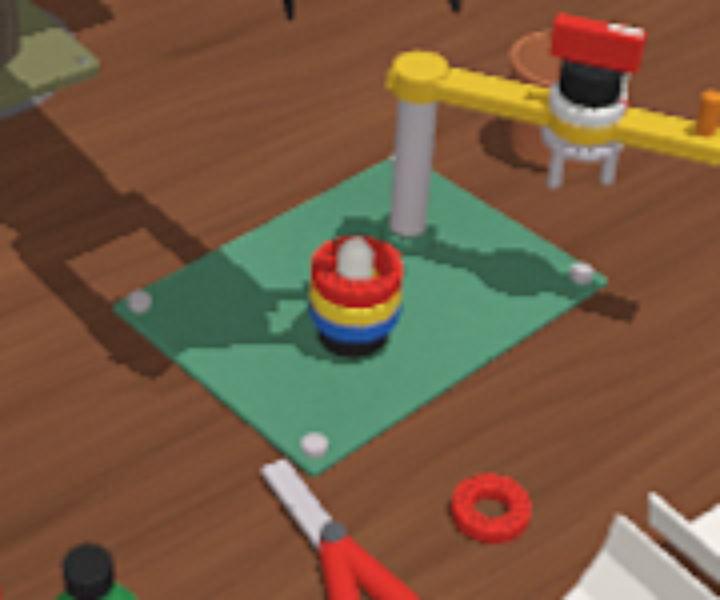

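The stack is blue, yellow, red and lies flat on the post. Back to the handle.

Call:
move_arm(targets=[[0,0,-0.002,-0.1165],[0,0,-0.002,-0.1165],[0,0,-0.002,-0.1165],[0,0,0,-0.1165],[0,0,0,-0.1165],[0,0,0,-0.1165],[0,0,0,-0.1165],[0,0,0,-0.1165],[0,0,0,-0.1165]], grip=0.5)

```text
time_s: 26.83
ee_pos: [0.519, 0.068, 0.2962]
tool_rot: [[-0.863, -0.505, -0.0], [-0.505, 0.863, -0.0], [0.0, 0.0, -1.0]]
contact_force: [0.2, -0.3, 0.8]
gripper_width: 0.0479
grip_force: 0.0
```

Call:
move_arm(targets=[[-0.0278,0.0179,0,0],[-0.0278,0.0179,0,0],[-0.0278,0.0179,0,0],[-0.0278,0.0179,0,0],[-0.0278,0.0179,0,0],[-0.0278,0.0179,0,0],[-0.0278,0.0179,0,0],[0,0,0,0],[0,0,0,0]])

```text
time_s: 27.58
ee_pos: [0.6248, 0.275, 0.295]
tool_rot: [[-0.865, -0.502, -0.002], [-0.502, 0.865, -0.001], [0.002, 0.0, -1.0]]
contact_force: [0.3, -0.1, -0.7]
gripper_width: 0.0478
grip_force: 0.0
```

```bash
python3 - <<'E'
from h import *
c=cam('wrist'); p,d=save('wrist','w4'); P=pts(c,d)
for st,ce,m in blobs(p,7,18,180,120,80): 
    q=P[m]
    if np.percentile(q[:,2],50)>.15:
        t=q[q[:,2]>.185].mean(0); print('or',st,ce.round(1),onz(c,*ce,.192).round(4),t.round(4))
for st,ce,m in blobs(p,176,4,150,80,300):
    q=P[m]; q=q[q[:,2]>.2]; print('red',st,len(q),q.mean(0) if len(q) else '')
shift((t[0],t[1],.186),120)
E
```

```text
red [ 120    0   55   38 1179] 5 [0.56744425 0.2427976  0.44760119]
red [ 242   60   21   81 1167] 1135 [0.55197361 0.23188049 0.22596416]
red [   0   70   47   75 1861] 7 [0.56744425 0.2427976  0.44760119]
red [ 79 110  36  35 814] 0 Traceback (most recent call last):
  File "<stdin>", line 9, in <module>
NameError: name 't' is not defined. Did you mean: 'st'?
```

```bash
python3 - <<'E'
from h import *
z=np.load('pics/w4.npz'); c=cam('wrist'); P=pts(c,z['d'])
m=(P[...,2]>.184)&(P[...,2]<.197)&(np.linalg.norm(P[...,:2]-[.625,.272],axis=-1)<.03)
v,u=np.nonzero(m); q=P[m]; print(m.sum(),q.mean(0),u.min(),u.max(),v.min(),v.max(), z['p'][v,u].mean(0))
shift((*q.mean(0)[:2],.186),120)
E
```

```text
185 [0.62274568 0.27495919 0.19116513] 248 262 186 200 [225.12972973 155.20540541  77.72432432]
psi now 120.07 roll 0.0013 shift [0.0012 0.0018 0.1096]
```

Call:
move_arm(targets=[[0.0012,0.0018,0.02,0],[0,0,0.03,0],[0,0,0.03,0],[0,0,0.027,0],[0,0,0,0],[0,0,0,0]])

```text
time_s: 28.13
ee_pos: [0.6217, 0.2733, 0.1881]
tool_rot: [[-0.866, -0.499, -0.004], [-0.499, 0.866, -0.001], [0.004, 0.001, -1.0]]
contact_force: [-0.2, -0.1, 0.3]
gripper_width: 0.0471
grip_force: 0.0
```

Call:
move_arm(targets=[[0,0,0,0],[0,0,0,0],[0,0,0,0],[0,0,0,0],[0,0,0,0],[0,0,0,0],[0,0,0,0],[0,0,0,0]], grip=0)

```text
time_s: 28.8
ee_pos: [0.6232, 0.2749, 0.1905]
tool_rot: [[-0.866, -0.5, 0.001], [-0.5, 0.866, 0.0], [-0.001, -0.0, -1.0]]
contact_force: [-0.5, -0.9, 2.5]
gripper_width: 0.013
grip_force: 30.0
```

Call:
move_arm(targets=[[0.0004,-0.012,0,0.06],[0.0004,-0.012,0,0.06],[0.0004,-0.012,0,0.06],[0.0004,-0.012,0,0.06],[0.0004,-0.012,0,0.06],[0.0004,-0.012,0,0.06],[0.0004,-0.012,0,0.06],[0.0004,-0.012,0,0.06],[0.0004,-0.012,0,0.06],[0.0004,-0.012,0,0.06]])

```text
time_s: 29.63
ee_pos: [0.6528, 0.159, 0.1905]
tool_rot: [[-0.997, 0.079, 0.011], [0.079, 0.997, 0.001], [-0.011, 0.002, -1.0]]
contact_force: [13.4, 0.4, -3.1]
gripper_width: 0.0133
grip_force: 30.0
```

Call:
move_arm(targets=[[-0.002,-0.012,0,0.06],[0.0004,-0.012,0,0.06],[0.0004,-0.012,0,0.06],[0.0004,-0.012,0,0.06],[0.0004,-0.012,0,0.06],[0.0004,-0.012,0,0.06],[0.0004,-0.012,0,0.06],[0.0004,-0.012,0,0.06],[0.0004,-0.012,0,0.06],[0.0004,-0.012,0,0.06]])

```text
time_s: 30.47
ee_pos: [0.6105, 0.0469, 0.1905]
tool_rot: [[-0.778, 0.629, 0.009], [0.629, 0.778, -0.004], [-0.01, 0.003, -1.0]]
contact_force: [10.3, -6.4, -3.5]
gripper_width: 0.0132
grip_force: 30.0
```

Call:
move_arm(targets=[[-0.001,-0.012,0,0.06],[0.0004,-0.012,0,0.06],[0.0004,-0.012,0,0.06],[0.0004,-0.012,0,0.06],[0.0003,-0.01,0,0.05],[0,0,0,0]])

```text
time_s: 30.97
ee_pos: [0.567, 0.006, 0.1905]
tool_rot: [[-0.566, 0.825, 0.005], [0.825, 0.566, -0.005], [-0.007, 0.001, -1.0]]
contact_force: [5.1, -8.0, -0.7]
gripper_width: 0.0132
grip_force: 30.0
```

Call:
move_arm(targets=[[0.0001,-0.005,0,0.025],[0.0001,-0.004,0,0.02],[0,0,0,0]])

```text
time_s: 31.22
ee_pos: [0.56, 0.0014, 0.1905]
tool_rot: [[-0.529, 0.848, 0.005], [0.848, 0.53, -0.006], [-0.008, 0.002, -1.0]]
contact_force: [4.2, -8.8, -0.3]
gripper_width: 0.0134
grip_force: 30.0
```

Call:
move_arm(targets=[[0,-0.004,0,0.01],[0,-0.002,0,0],[0,0,0,0],[0,0,0,0]])

```text
time_s: 31.55
ee_pos: [0.5583, 0.0004, 0.1905]
tool_rot: [[-0.522, 0.853, 0.015], [0.853, 0.522, -0.001], [-0.009, 0.012, -1.0]]
contact_force: [17.7, -1.5, -8.3]
gripper_width: 0.0135
grip_force: 30.0
```

The yoke is at its stop: the pin reached (.558,.000) and the force rose. Release, rise and look at the knob.

Call:
move_arm(targets=[[0,0.003,0,-0.005],[0,0,0,0]])

```text
time_s: 31.72
ee_pos: [0.5585, 0.0005, 0.1905]
tool_rot: [[-0.526, 0.85, 0.007], [0.85, 0.526, -0.005], [-0.008, 0.003, -1.0]]
contact_force: [6.7, -7.8, -1.6]
gripper_width: 0.0133
grip_force: 30.0
```

Call:
move_arm(targets=[[0,0,0,0],[0,0,0,0],[0,0,0,0],[0,0,0,0],[0,0,-0.03,0],[0,0,-0.035,0],[0,0,-0.035,0],[0,0,-0.01,0],[0,0,0,0],[0,0,0,0]], grip=0.6)

```text
time_s: 32.55
ee_pos: [0.5559, 0.0028, 0.2994]
tool_rot: [[-0.527, 0.85, 0.0], [0.85, 0.527, 0.0], [-0.0, 0.0, -1.0]]
contact_force: [-0.8, 0.9, 0.1]
gripper_width: 0.0571
grip_force: 0.0
```

```bash
cat >> h.py <<'E'
def bar(name):
    s=r.get_state(); c=cam('wrist',s); p,d=save('wrist',name)
    for st,ce,m in blobs(p,174,5,130,70,200):
        v,u=np.nonzero(m); P=pts(c,d)[m]
        if np.median(P[:,2])<.2: continue
        m2=m; 
        h=cv2.cvtColor(p,cv2.COLOR_RGB2HSV)
        q=P[(P[:,2]>.222)&(P[:,2]<.231)]; 
        (cx,cy),(w,hh),a=cv2.minAreaRect(q[:,:2].astype('float32')*1000)
        print('bar',st,len(q),round(cx,1),round(cy,1),round(w,1),round(hh,1),round(a,1),q[:,2].mean().round(4)); return cx/1000,cy/1000
E
python3 - <<'E'
from h import *
print(r.get_state()['ee_pos']); q=bar('k1'); shift((*q,.28),31.6)
E
```

```text
[0.55585517 0.00284308 0.29942651]
bar [ 247   68   19   79 1103] 1072 517.0 68.5 13.9 57.2 32.2 0.225
psi now 31.8 roll 0.0035 shift [0.0759 0.0019 0.0177]
```

View pics/k1.png

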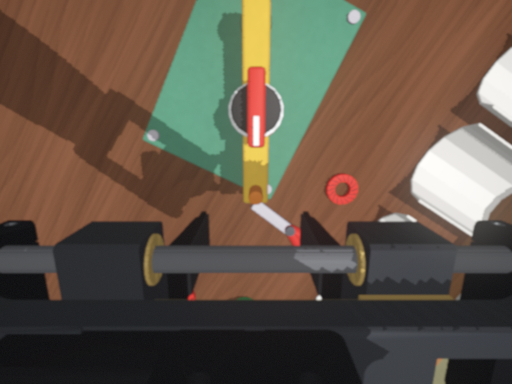

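The bar is at (256,108), i.e. (.517,.0685), along the yoke. I'll grip it.

Call:
move_arm(targets=[[0.0255,0.0005,0,0.002],[0.0255,0.0005,0,0],[0.0255,0.0005,0,0],[0,0,0.02,0],[0,0,0.025,0],[0,0,0.02,0],[0,0,0.014,0],[0,0,0,0],[0,0,0,0]])

```text
time_s: 33.35
ee_pos: [0.5159, 0.0685, 0.2185]
tool_rot: [[-0.525, 0.851, -0.004], [0.851, 0.525, -0.0], [0.002, -0.004, -1.0]]
contact_force: [0.2, -1.1, 0.7]
gripper_width: 0.0569
grip_force: 0.0
```

Call:
move_arm(targets=[[0,0,0,0],[0,0,0,0],[0,0,0,0],[0,0,0,0],[0,0,0,0],[0,0,0,0],[0,0,0,0],[0,0,0,0],[0,0,0,0]], grip=0)

```text
time_s: 34.1
ee_pos: [0.517, 0.0685, 0.2209]
tool_rot: [[-0.525, 0.851, 0.0], [0.851, 0.525, -0.0], [-0.0, -0.0, -1.0]]
contact_force: [-1.0, -0.6, 2.3]
gripper_width: 0.014
grip_force: 30.0
```

```bash
python3 - <<'E'
from workcell import r
s=r.get_state(); print(s['qpos'].round(3),s['ft_torque'].round(3),s['contact_force'])
E
```

```text
[ 0.029 -0.157  1.946 -0.     1.353 -0.524] [-0.093  0.224  0.014] [-1.02151218 -0.64821918  2.33735721]
```

Call:
move_arm(targets=[[0,0,0,0.08],[0,0,0,0.08],[0,0,0,0.08],[0,0,0,0.08],[0,0,0,0.08],[0,0,0,0.08],[0,0,0,0.08],[0,0,0,0.08],[0,0,0,0.08],[0,0,0,0.08]])

```text
time_s: 34.93
ee_pos: [0.5175, 0.0685, 0.2209]
tool_rot: [[0.248, 0.969, 0.001], [0.969, -0.248, -0.0], [0.0, 0.001, -1.0]]
contact_force: [0.6, -0.2, -0.6]
gripper_width: 0.0136
grip_force: 30.0
```

```bash
python3 - <<'E'
from workcell import r
s=r.get_state(); print(s['qpos'].round(3),s['ft_torque'].round(3),s['contact_force'])
E
```

```text
[ 0.029 -0.157  1.945 -0.     1.351  0.28 ] [-0.195 -0.131  0.03 ] [ 0.61561195 -0.20621779 -0.61354342]
```

Call:
move_arm(targets=[[0,0,0,0.1],[0,0,0,0.1],[0,0,0,0.1],[0,0,0,0.1],[0,0,0,0.1],[0,0,0,0.1],[0,0,0,0.1],[0,0,0,0.1],[0,0,0,0.1],[0,0,0,0.1]])

```text
time_s: 35.77
ee_pos: [0.5179, 0.0681, 0.2209]
tool_rot: [[0.95, 0.313, 0.003], [0.313, -0.95, -0.001], [0.002, 0.002, -1.0]]
contact_force: [2.8, -1.4, -0.9]
gripper_width: 0.0137
grip_force: 30.0
```

Call:
move_arm(targets=[[0,0,0,0.1],[0,0,0,0.1],[0,0,0,0.1],[0,0,0,0.1],[0,0,0,0.1],[0,0,0,0.1],[0,0,0,0.1],[0,0,0,0.1],[0,0,0,0.1],[0,0,0,0]])

```text
time_s: 36.6
ee_pos: [0.5177, 0.0676, 0.2209]
tool_rot: [[0.837, -0.547, 0.002], [-0.547, -0.837, -0.002], [0.003, 0.001, -1.0]]
contact_force: [2.2, -4.1, -0.1]
gripper_width: 0.0137
grip_force: 30.0
```

```bash
python3 - <<'E'
from workcell import r
s=r.get_state(); print(s['qpos'].round(3),s['ft_torque'].round(3),s['contact_force'])
E
```

```text
[ 2.800e-02 -1.570e-01  1.945e+00 -2.000e-03  1.351e+00  2.178e+00] [-0.826 -0.288 -0.108] [ 2.17150372 -4.11963591 -0.0587434 ]
```

Call:
move_arm(targets=[[0,0,0,0],[0,0,0,0],[0,0,0,0],[0,0,0,0],[0,0,0,0],[0,0,-0.02,0],[0,0,-0.03,0],[0,0,0,0]], grip=0.5)

```text
time_s: 37.27
ee_pos: [0.5194, 0.0688, 0.2768]
tool_rot: [[0.839, -0.544, 0.009], [-0.544, -0.839, 0.0], [0.008, -0.005, -1.0]]
contact_force: [0.6, 0.1, 1.3]
gripper_width: 0.0473
grip_force: 0.0
```

Call:
move_arm(targets=[[0,0,0,-0.12],[0,0,0,-0.12],[0,0,0,-0.12],[0,0,0,-0.12],[0,0,0,-0.12],[0,0,0,-0.12],[0,0,0,-0.12],[0,0,0,-0.12],[0,0,0,-0.12],[0,0,0,-0.12]])

```text
time_s: 38.1
ee_pos: [0.517, 0.0687, 0.2704]
tool_rot: [[0.808, 0.589, 0.0], [0.589, -0.808, 0.0], [0.0, -0.0, -1.0]]
contact_force: [-0.7, -0.3, -0.3]
gripper_width: 0.0474
grip_force: 0.0
```

Call:
move_arm(targets=[[0,0,0,-0.12],[0,0,0,-0.12],[0,0,0,-0.12],[0,0,0,-0.12],[0,0,0,-0.12],[0,0,0,-0.12],[0,0,0,-0.12],[0,0,0,-0.12],[0,0,0,-0.12],[0,0,0,-0.12]])

```text
time_s: 38.93
ee_pos: [0.517, 0.0687, 0.2704]
tool_rot: [[-0.256, 0.967, 0.0], [0.967, 0.256, 0.0], [0.0, 0.0, -1.0]]
contact_force: [-0.6, -0.4, -0.0]
gripper_width: 0.0473
grip_force: 0.0
```

Call:
move_arm(targets=[[0,0,0,-0.12],[0,0,0,-0.12],[0,0,0,-0.12],[0,0,0,-0.12],[0,0,0,-0.12],[0,0,0,-0.1416],[0,0,0,0],[0,0,0,0]])

```text
out of range: row 6 has -0.1416, outside -0.125 to 0.125
```

```bash
python3 - <<'E'
from h import *
s=r.get_state(); print(s['qpos'].round(3),s['ee_pos']); q=bar('k2')
E
```

```text
[ 0.029 -0.186  1.888  0.     1.44  -0.23 ] [0.51696442 0.06872186 0.27043297]
bar [ 222  175   63   71 1582] 1143 516.3 69.4 14.2 58.0 56.2 0.2249
```

Call:
move_arm(targets=[[0,0,0,-0.122],[0,0,0,-0.122],[0,0,0,-0.122],[0,0,0,-0.122],[0,0,0,-0.122],[0,0,0,-0.122],[0,0,0.025,0],[0,0,0.024,0],[0,0,0,0]])

```text
time_s: 39.73
ee_pos: [0.5142, 0.0686, 0.2163]
tool_rot: [[-0.832, 0.555, -0.009], [0.555, 0.832, -0.0], [0.007, -0.005, -1.0]]
contact_force: [-0.8, -1.2, -1.2]
gripper_width: 0.0476
grip_force: 0.0
```

Call:
move_arm(targets=[[0,0,0,0],[0,0,0,0],[0,0,0,0],[0,0,0,0],[0,0,0,0],[0,0,0,0],[0,0,0,0],[0,0,0,0]], grip=0)

```text
time_s: 40.4
ee_pos: [0.5175, 0.0683, 0.2227]
tool_rot: [[-0.833, 0.553, 0.002], [0.553, 0.833, -0.001], [-0.002, 0.0, -1.0]]
contact_force: [-0.5, -2.0, 3.6]
gripper_width: 0.0136
grip_force: 30.0
```

```bash
python3 - <<'E'
from h import *
s=r.get_state(); print(s['qpos'].round(3),s['ee_pos'],s['ft_torque'].round(3),s['contact_force'])
p,d=save('scene','sc4'); cv2.imwrite('pics/sc4c.png',cv2.resize(p[110:240,230:360,::-1],None,fx=4.6,fy=4.6,interpolation=cv2.INTER_CUBIC))
E
```

```text
[ 2.900e-02 -1.580e-01  1.944e+00 -1.000e-03  1.355e+00 -9.560e-01] [0.5174751  0.06827881 0.22270982] [-0.308  0.146  0.02 ] [-0.47196096 -1.99204995  3.63198225]
```

View pics/sc4c.png

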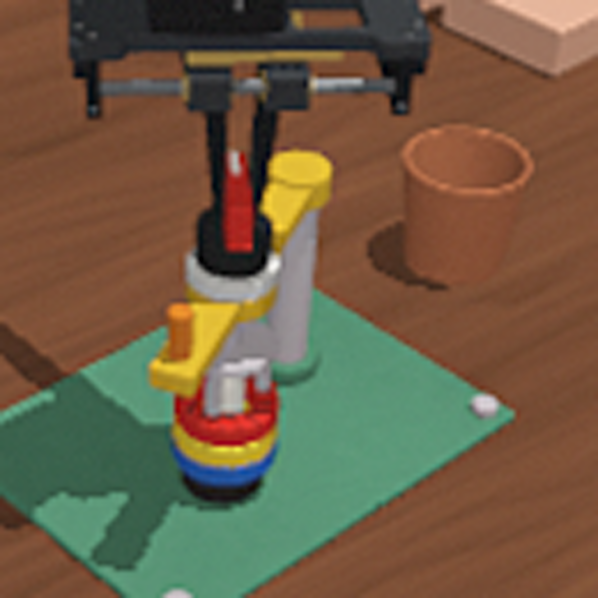

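Prongs are just above the red disc. About 0.4 rad more to contact.

Call:
move_arm(targets=[[0,0,0,0.05],[0,0,0,0.05],[0,0,0,0.05],[0,0,0,0.05],[0,0,0,0.05],[0,0,0,0]])

```text
time_s: 40.95
ee_pos: [0.5175, 0.0683, 0.2227]
tool_rot: [[-0.67, 0.743, 0.002], [0.743, 0.67, -0.0], [-0.001, 0.001, -1.0]]
contact_force: [0.3, -1.3, 4.9]
gripper_width: 0.0138
grip_force: 30.0
```

```bash
python3 -c "
from workcell import r
s=r.get_state(); print(s['qpos'][5].round(3),s['ft_torque'].round(3),s['contact_force'].round(1),s['effort'][5])"
```

```text
-0.705 [-0.411  0.105 -0.061] [ 0.3 -1.3  4.9] 0.2414556685835123
```

Call:
move_arm(targets=[[0,0,0,0.07],[0,0,0,0.07],[0,0,0,0.07],[0,0,0,0.07],[0,0,0,0.07]])

```text
time_s: 41.37
ee_pos: [0.5176, 0.0684, 0.2228]
tool_rot: [[-0.374, 0.927, 0.002], [0.927, 0.374, -0.001], [-0.001, 0.002, -1.0]]
contact_force: [-0.0, -1.9, 6.2]
gripper_width: 0.014
grip_force: 30.0
```

```bash
python3 -c "
from workcell import r
s=r.get_state(); print(s['qpos'][5].round(3),s['ft_torque'].round(3),s['contact_force'].round(1),s['effort'][5])"
```

```text
-0.355 [-0.448  0.083  0.313] [-0.  -1.9  6.2] -0.3832028713077307
```

Call:
move_arm(targets=[[0,0,0,0.07],[0,0,0,0.07],[0,0,0,0.07],[0,0,0,0.07],[0,0,0,0.07]])

```text
time_s: 41.78
ee_pos: [0.5176, 0.0684, 0.2227]
tool_rot: [[-0.034, 0.999, 0.002], [0.999, 0.034, -0.001], [-0.001, 0.002, -1.0]]
contact_force: [-0.5, -1.5, 5.7]
gripper_width: 0.0138
grip_force: 30.0
```

```bash
python3 -c "
from workcell import r
s=r.get_state(); print(s['qpos'][5].round(3),s['ft_torque'].round(3),s['contact_force'].round(1),s['effort'][5])"
```

```text
-0.005 [-0.421  0.054  0.329] [-0.5 -1.5  5.7] -0.38296823389828205
```

The torque has levelled at about 0.31 N m, so the clutch is slipping. A little more for margin, then release.

Call:
move_arm(targets=[[0,0,0,0.07],[0,0,0,0.07],[0,0,0,0.07],[0,0,0,0]])

```text
time_s: 42.12
ee_pos: [0.5177, 0.0683, 0.2228]
tool_rot: [[0.175, 0.985, 0.002], [0.985, -0.175, -0.001], [-0.0, 0.002, -1.0]]
contact_force: [0.8, -1.9, 4.6]
gripper_width: 0.014
grip_force: 30.0
```

Call:
move_arm(targets=[[0,0,0,0],[0,0,0,0],[0,0,0,0],[0,0,0,0],[0,0,0,0],[0,0,-0.02,0],[0,0,-0.03,0],[0,0,-0.03,0],[0,0,-0.03,0],[0,0,-0.03,0]], grip=0.6)

```text
time_s: 42.95
ee_pos: [0.5167, 0.0686, 0.3627]
tool_rot: [[0.174, 0.985, -0.001], [0.985, -0.174, 0.0], [0.0, -0.001, -1.0]]
contact_force: [1.0, -0.1, 1.2]
gripper_width: 0.0568
grip_force: 0.0
```

Call:
move_arm(targets=[[-0.03,0,0,0],[-0.03,0,0,0],[-0.03,0,0,0],[0,0,0,0],[0,0,0,0]])

```text
time_s: 43.37
ee_pos: [0.5011, -0.0209, 0.3615]
tool_rot: [[0.177, 0.984, -0.0], [0.984, -0.177, 0.001], [0.001, -0.0, -1.0]]
contact_force: [0.1, 0.7, -1.3]
gripper_width: 0.057
grip_force: 0.0
```

```bash
python3 - <<'E'
from h import *
s=r.get_state(); print(s['time_s'],s['ee_pos'],s['qpos'][5]); bar('k3')
a=cv2.imread('pics/k3.png')[0:260,130:390]
p,d=save('scene','sc5'); b=cv2.resize(p[110:240,230:360,::-1],None,fx=3,fy=3,interpolation=cv2.INTER_CUBIC)
a=cv2.resize(a,(390,390),interpolation=cv2.INTER_CUBIC); cv2.imwrite('pics/fin.png',np.hstack([a,b]))
E
```

```text
43.3667 [ 0.50113957 -0.02090387  0.36148918] 0.028616092037590676
bar [245  62  18  65 763] 708 517.4 68.5 58.4 13.6 80.1 0.2249
```

View pics/fin.png

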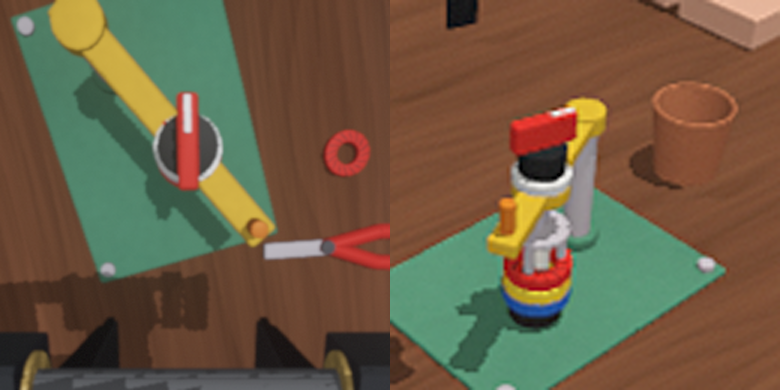

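The prongs bear on the stack and the yoke is over the post. The knob turned about 3.86 rad, so the clutch slipped about 0.75 rad. Handing in.

```bash
python3 -c "
from workcell import r
print(r.finish_job())"
```

```text
the job is handed in; nothing more can be done
None
```

The job is handed in: blue, yellow and red (the only colours there) are on the post in that order, the yoke is back at its stop, and the knob is turned until its clutch slipped, by my estimate about 0.45 rad past the click; the shears, bottle and pot were not touched.

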